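# Find the balance point of a hanging bar and clip its hanger there

## Task

The dark wooden bar will hang from one clip, so its balance point must be found: lay it across the steel ridge of the wooden block and shift it along until it stops tipping to either end and lies level on the ridge alone, with nothing else touching it. Then, without spoiling the balance, set the steel hanger clip astride the bar straight above the ridge and leave it sitting there on the level bar. Leave the jug, the cup and the tamper alone.

Things in the scene. Friction and masses are not known exactly. Their poses are not given: they have to be found in the camera images.
- bar_mid (a point): Centre (half-way up) of the loose dark wooden bar with dark steel end caps: 200 mm long (x), 34 mm wide (y), 30 mm high (z), 0.34 to 0.44 kg. Hollow, with a steel core fixed out of sight inside: its balance point lies 13 to 35 mm from this centre along x, towards one end; it cannot be seen which or how far. Starts flat on the counter.
- ridge (a point): Middle of the top of the steel ridge on the fixed light-wood block, 56 mm above the counter. Flat-topped, 16 mm wide (x), 70 mm long (y), 6 mm above the block's top. The bar is laid along this x, either way round: level if its balance point is within the ridge's width, else when let go it tips about 0.14 rad onto the block's end and stays there (within a second).
- clip_seat (a point): Loose steel hanger clip, 0.08 kg: middle of the underside of its cross plate, which comes to lie on the bar. Plate 60 mm long (y), 30 wide (x), 5 thick; two legs, 44 mm apart inside, 8 thick, reach 14 mm down; a fin 10 mm thick (y), 30 wide (x) rises 5 to 45 mm above this point. Starts standing on its legs. On the bar its x runs along the bar, either way round.
- bar: the same dark wooden bar; origin at the centre of its underside
- rest: the fixed balance block that carries the ridge, 100 mm long (x), 70 mm wide (y), its wooden top 50 mm above the counter; origin at the centre of its underside
- clip: the same hanger clip; origin on its middle line at the level of the feet of its legs
- jug: bystander: steel jug with a handle, 74 mm across, 85 mm high; origin under its centre
- cup: bystander: blue-grey cup with a handle, 80 mm across, 70 mm high; origin under its centre
- tamper: bystander: dark steel coffee tamper, 58 mm across, 88 mm high, standing; origin under its centre
There are look-alikes about, which are no part of the job. Several things have the shape of the bar; the one meant has the colours described above.

How it is judged:
On the way, in this order (a step that is already met when the one before it is completed fails the run):
1. the bar lies level across the ridge alone, let go, before the clip touches it (angle between bar_mid's own z axis and vertical below 0.05 rad and angle between the x axis of bar_mid and the x axis of ridge, either way round below 0.3 rad and contact force between bar and rest above 1 N and z of bar_mid in the frame of ridge between 0.011 and 0.019 m and x of bar_mid in the frame of ridge between -0.06 and 0.06 m and contact force between each of the fingers, the arm and bar below 0.05 N and contact force between clip and bar below 0.02 N), for 0.4 s.
2. the clip sits astride the bar above the ridge, the bar still level (angle between bar_mid's own z axis and vertical below 0.05 rad and angle between the x axis of bar_mid and the x axis of ridge, either way round below 0.3 rad and contact force between bar and rest above 1 N and z of bar_mid in the frame of ridge between 0.011 and 0.019 m and x of bar_mid in the frame of ridge between -0.06 and 0.06 m and x of clip_seat in the frame of ridge between -0.007 and 0.007 m and z of clip_seat in the frame of bar_mid between 0.012 and 0.018 m and y of clip_seat in the frame of bar_mid between -0.008 and 0.008 m and angle between clip_seat's own z axis and vertical below 0.08 rad and contact force between clip and bar above 0.2 N and contact force between clip and the fingers below 0.05 N), for 0.3 s.
At the end, for the whole second after the job is handed in: Bar within 60 mm of its middle and 0.3 rad of square across the ridge, level within 0.05 rad, on the ridge alone; clip upright (0.08 rad) astride it, plate down within 3 mm, within 7 mm of the ridge's centre line and 8 mm of the bar's; both let go (all of step 2); the robot touches nothing.
It fails at once if the steel jug is shifted by more than 30 mm or tipped (distance of jug from where it was at the start of the episode above 0.03 m or angle between jug's own z axis and vertical above 0.5 rad).
It fails at once if the cup is shifted by more than 30 mm or tipped (distance of cup from where it was at the start of the episode above 0.03 m or angle between cup's own z axis and vertical above 0.5 rad).
It fails at once if the tamper is shifted by more than 30 mm or tipped (distance of tamper from where it was at the start of the episode above 0.03 m or angle between tamper's own z axis and vertical above 0.5 rad).
It also fails if it takes over 72 s, if anything falls off the work surface, if the arm or the gripper's body presses on something with over 40 N, if the wrist force passes 120 N, or if a joint passes its speed limit or range.

## Robot

A 6-joint arm with a two-finger parallel gripper is mounted at the origin on the work surface. World frame = base frame: x ahead of the robot, y to its left, z up, the work surface at z = 0. Lengths are in m, angles in rad, forces in N, time in s.
With the tool pointing down it reaches from about 0.35 to 0.775 m from the base axis. Payload 5.5 kg.
Tool frame: the origin (TCP) lies between the finger pads; the fingertips stand 19 mm ahead of it and the grasp point (between the pads) is the TCP (env.tcp_to_tips is the distance from the TCP to the fingertips, in m); z points along the fingers, y is the direction in which the jaws open and shut (so a half turn about z gives the same grasp; the last joint's range is limited). The gripper opens to 85 mm and grips with 20 to 120 N. Pads are 22 mm wide; open, the fingers measure 114 mm over their backs; the gripper's body (76 mm by 85 mm) begins 54 mm behind the grasp point. The pads swing forward as they close: fully open they stand 13 mm farther back than shut.
Start: joints at [-1.251, 0.313, 0.046, 1.304, 0, 1.431], TCP at [0.255, -0.515, 0.25] pointing down, gripper open.
Joint ranges: [-2.76, 2.76], [-0.86, 1.69], [-1.03, 1.26], [-2.2, 2.34], [-1.47, 1.5], [-3.14, 3.14]. Speed limits (rad/s): [2.57, 2.57, 3.14, 3.14, 3.14, 3.14].

## Interface

Orientations are given as a unit quaternion [w, x, y, z].
In Python, from workcell import env, eyes, job gives the robot as it stands. The module is installed in compiled form; this text tells all that it offers.
- The arm moves only by the tool move_arm, never from a script. Its argument "commands" is a list of rows, each a list of 3 entries, a list of its own where there are three numbers: the shift along the world's x, y, z as a fraction of full scale, then the turn, a rotation vector about the world's x, y, z as a fraction of full scale, then the gripper command: -1 is shut, 1 is fully open, values between are in proportion. In form: [[[x, y, z], [wx, wy, wz], gripper], ...]. A call has 1 to 5 rows; each row shifts and turns the commanded pose from where the row before left it; what a row does not reach is not made up. Full scale, the value 1, is 0.04 m for a shift and 8 degrees for a turn. A row lasts 1/10 s, in which the tool goes at most 50 mm and 8.59 degrees, less where a joint would pass 70% of its speed; a pose out of reach is approached as far as the arm can. A call with a number of a shift or a turn outside -1 to 1 is refused whole. A call with a gripper value outside its range is refused whole. The fingers move at their own pace and stop on an object; "newtons" is the grip in N (left out, the last holds). Time passes only in rows, so rows that do not move let the fingers close. It gives the time, the measured TCP pose, the force and the opening at its end, in the units of the state.
- env.get_state(): the state, without advancing time (a new reading comes with each control period).
- eyes.read_camera(name): name is "side" or "top" or "wrist"; returns a dict with "frame" (480x640x3 uint8, red, green, blue), "mtx" (3x3 intrinsics, pixels), "k1" (the pictures are not rectified: a ray, as slopes to the right and down, at radius r is drawn at 1 + k1 r^2 times it, then the intrinsics apply), "camera_from_world" (4x4, takes a point from world to camera coordinates); the wrist camera has in their place "mount" (4x4, takes a point from camera to tool coordinates, whose origin is the TCP and whose axes are the flange's). Camera axes: x right, y down, z forward; pixel columns grow to the right and rows downward; lengths in m; the calibration is good to about 2 mm. A picture is of the moment at which its call begins: read the wrist's pose just before it. There is no depth.
- job.hand_in(): hands the job in, once; it reports no verdict.
The state is a dict: "clock": time; "joint_pos": joint angles; "qvel": joint speeds; "tau": joint torques, N m; "tcp_pos": TCP position; "orientation": TCP orientation; "wrist_force": force on the tool from outside, world axes, zero at the start; "ft_torque": the same for the moment, N m; "finger_gap": finger opening in m.
Only numpy, scipy, OpenCV 4.12 (cv2) and the standard library are available. Lean on these libraries where they do the work, as an engineer would, in place of code of your own. Each camera call takes 0.05 s, during which the arm holds its last target.

## Working session

There is one attempt and no reset: what is moved stays moved. The work goes in short steps, Python scripts to look and compute and a tool call to move; the robot and the scene stay as the last step left them, time stands still between calls to the robot, and variables do not carry over. Pictures are saved under pics/ and viewed, and the job is handed in when it is done.

Besides the shell and the picture viewer there is one more tool, called after "Emit:" by a JSON object that holds its "method" and its "body", one argument or row to a line. move_arm: Moves the arm, as the interface text tells. Its arguments: {"type":"object","properties":{"commands":{"type":"array","items":{"type":"array"}},"newtons":{"type":"number"}},"required":["commands"]}

```bash
mkdir -p pics; cat > h.py <<'E'
import numpy as np, cv2
from workcell import env, eyes, job
from scipy.spatial.transform import Rotation as R
def snap(name, fn):
    st=env.get_state(); d=eyes.read_camera(name)
    cv2.imwrite('pics/'+fn, d['frame'][:,:,::-1])
    np.savez('pics/'+fn+'.npz', **{k:v for k,v in d.items()}, tp=st['tcp_pos'], q=st['orientation'])
    return d
def load(fn): return np.load('pics/'+fn+'.npz')
def T(d):
    # camera_from_world
    if 'camera_from_world' in d: return d['camera_from_world']
    q=d['q']; W=np.eye(4); W[:3,:3]=R.from_quat([q[1],q[2],q[3],q[0]]).as_matrix(); W[:3,3]=d['tp']
    return np.linalg.inv(W@d['mount'])
def ray(d,u,v):
    K=d['mtx']; k1=float(d['k1']); x=(u-K[0,2])/K[0,0]; y=(v-K[1,2])/K[1,1]
    a=np.array([x,y]); p=a.copy()
    for _ in range(30): p=a/(1+k1*(p@p))
    M=np.linalg.inv(T(d)); return M[:3,3], M[:3,:3]@np.array([p[0],p[1],1])
def at(d,u,v,z):
    o,r=ray(d,u,v); return o+r*(z-o[2])/r[2]
def proj(d,P):
    p=(T(d)@np.append(P,1))[:3]; s=p[:2]/p[2]; s=s*(1+float(d['k1'])*(s@s)); K=d['mtx']
    return np.array([K[0,0]*s[0]+K[0,2],K[1,1]*s[1]+K[1,2]])
def crop(fn,x0,y0,x1,y1,out,k):
    im=cv2.imread('pics/'+fn)[y0:y1,x0:x1]
    cv2.imwrite('pics/'+out,cv2.resize(im,None,fx=k,fy=k,interpolation=cv2.INTER_CUBIC))
E
python3 - <<'E'
from h import *
for n in ['top','side','wrist']: snap(n,n+'0.png')
print(env.get_state(), load('top0.png')['camera_from_world'])
E
```

```text
{'clock': 0.15, 'joint_pos': array([-1.25066416e+00,  3.13857088e-01,  4.52555953e-02,  1.30358542e+00,
        2.38905118e-06,  1.43121571e+00]), 'qvel': array([-0.00074801, -0.00195892,  0.00421198, -0.00027218, -0.00010342,
       -0.00054663]), 'tau': array([ 1.59488311e-03, -4.81064558e+01,  2.98816448e+01,  1.39056088e-02,
       -1.11965426e-04,  6.46767205e-06]), 'tcp_pos': array([ 0.25501538, -0.51497446,  0.24960348]), 'orientation': array([-6.92566914e-04,  9.73698889e-01,  2.27837638e-01, -6.14930083e-05]), 'wrist_force': array([ 1.03459299,  0.46029041, -0.42471398]), 'ft_torque': array([-2.99850047e-05, -1.34941389e-02, -4.01693911e-03]), 'finger_gap': 0.08541504300872632} [[-0.00329298 -0.99995251  0.00917201  0.04720378]
 [-0.98565368  0.00169785 -0.16877185  0.56089648]
 [ 0.16874826 -0.00959619 -0.98561247  0.83875489]
 [ 0.          0.          0.          1.        ]]
```

View pics/top0.png

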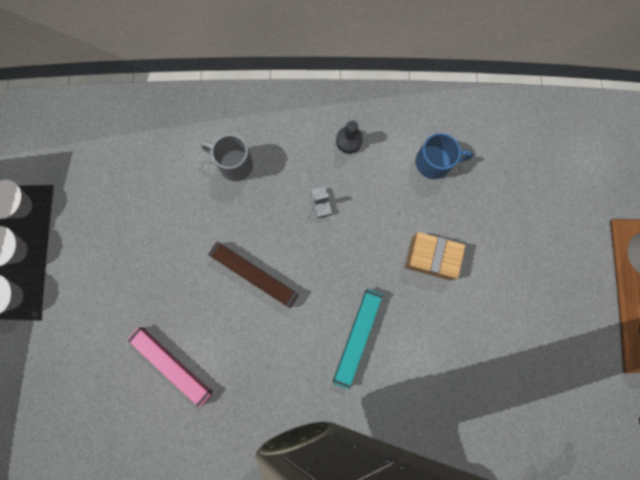

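View pics/side0.png

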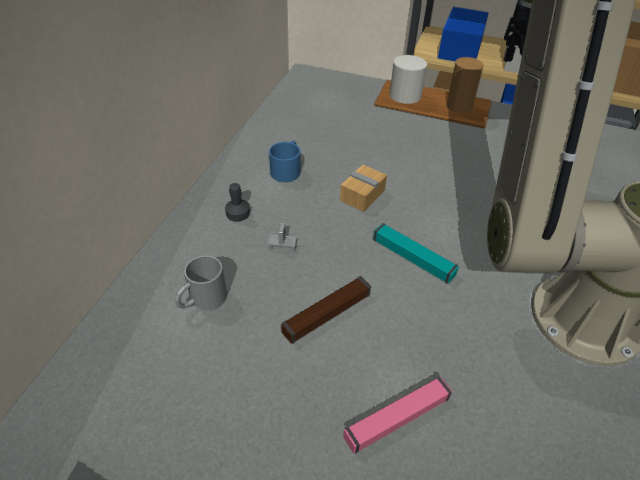

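View pics/wrist0.png

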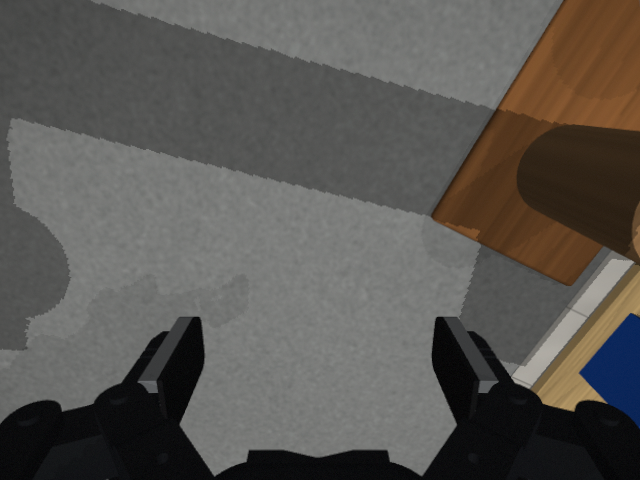

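In the top view, the bar-shaped things are dark brown (253,274), pink (171,367) and teal (358,338). The dark brown one fits "dark wooden with dark steel caps". The block is at (437,256) and the clip at (321,202). I'll confirm these in enlarged crops.

```bash
python3 - <<'E'
from h import *
crop('top0.png',195,170,345,320,'c1.png',5)
crop('top0.png',395,220,475,290,'c2.png',8)
crop('top0.png',300,175,360,225,'c3.png',10)
E
```

```text
(no output)
```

View pics/c1.png

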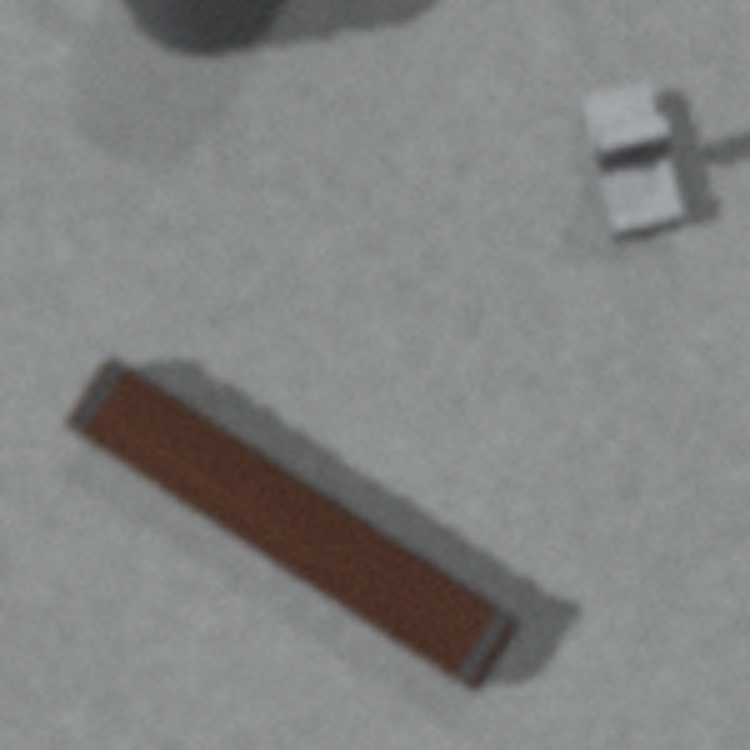

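View pics/c2.png

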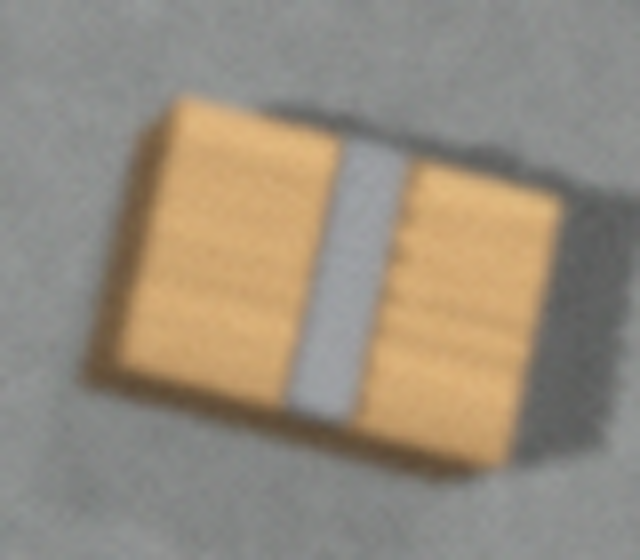

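View pics/c3.png

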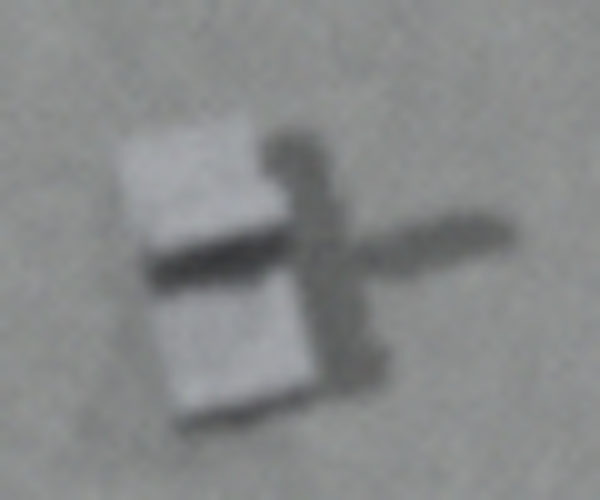

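```bash
python3 - <<'E'
from h import *
d=load('top0.png')
print('cam',np.linalg.inv(T(d))[:3,3])
def c(X,Y,x0,y0,k): return x0+(X+.5)/k-.5, y0+(Y+.5)/k-.5
def pts(L,x0,y0,k,z): return np.array([at(d,*c(X,Y,x0,y0,k),z) for X,Y in L])
b=pts([(113,360),(70,425),(465,682),(507,616)],195,170,5,.03); print(b[:,:2],b.mean(0))
e=(b[2]+b[3]-b[0]-b[1])/2; print('len',np.linalg.norm(e),'ang',np.degrees(np.arctan2(e[1],e[0])))
r=pts([(343,138),(410,155),(352,420),(288,402)],395,220,8,.056);print('ridge',r[:,:2],r.mean(0)); 
e=(r[0]+r[1]-r[2]-r[3])/2; print(np.linalg.norm(e),'ridge y ang',np.degrees(np.arctan2(e[1],e[0])))
r=pts([(180,97),(560,200),(505,467),(120,368)],395,220,8,.05);print('block',r.mean(0))
e=(r[1]+r[2]-r[0]-r[3])/2; print(np.linalg.norm(e),'block x ang',np.degrees(np.arctan2(e[1],e[0])))
r=pts([(155,290),(295,270),(320,380),(185,410)],300,175,10,.019);print('clip half',r[:,:2])
e=(r[1]+r[2]-r[0]-r[3])/2; print(np.linalg.norm(e),'clip x ang',np.degrees(np.arctan2(e[1],e[0])))
for u,v,n in [(231,160,'jug'),(349,140,'tamper'),(438,158,'cup')]: print(n,at(d,u,v,.04))
E
```

```text
cam [0.41146669 0.05429808 0.92091786]
[[0.56435606 0.24499045]
 [0.53748424 0.26179684]
 [0.43369071 0.09982861]
 [0.4599626  0.08312831]] [0.4988734  0.17243605 0.03      ]
len 0.19248891275727098 ang -122.73651792169584
ridge [[ 0.56888782 -0.20091246]
 [ 0.56453311 -0.21786167]
 [ 0.49788932 -0.19971587]
 [ 0.50246678 -0.18377017]] [ 0.53344426 -0.20056504  0.056     ]
0.06883222357487402 ridge y ang -14.852650258697434
block [ 0.53319848 -0.20065052  0.05      ]
0.10012124984403284 block x ang -105.04255705437804
clip half [[0.64693511 0.04417929]
 [0.65125422 0.01473409]
 [0.62749986 0.00972267]
 [0.62108611 0.03800339]]
0.029357608182916037 clip x ang -79.46738746280998
jug [0.73620646 0.22033941 0.04      ]
tamper [ 0.78037306 -0.02794584  0.04      ]
cup [ 0.7415804  -0.21649961  0.04      ]
```

Emit:
{"method": "move_arm", "body": {
  "commands": [
    [[0.3,0.85,0],[0,0,0.2],1],
    [[0.3,0.85,0],[0,0,0.2],1],
    [[0.3,0.85,0],[0,0,0.2],1],
    [[0.3,0.85,0],[0,0,0.2],1],
    [[0.3,0.85,0],[0,0,0.2],1]
  ]
}}

```text
clock: 0.65
tcp_pos: [0.3153, -0.3438, 0.25]
orientation: [-0.0, 0.955, 0.296, -0.0]
wrist_force: [1.1, -0.3, 0.5]
finger_gap: 0.0852
```

Emit:
{"method": "move_arm", "body": {
  "commands": [
    [[0.3,0.85,0],[0,0,0.2],1],
    [[0.3,0.85,0],[0,0,0.2],1],
    [[0.3,0.85,0],[0,0,0.2],1],
    [[0.3,0.85,0],[0,0,0.2],1],
    [[0.3,0.85,0],[0,0,0.2],1]
  ]
}}

```text
clock: 1.15
tcp_pos: [0.3753, -0.1738, 0.2502]
orientation: [0.0, 0.932, 0.362, 0.0]
wrist_force: [0.5, -1.1, 0.1]
finger_gap: 0.0854
```

Emit:
{"method": "move_arm", "body": {
  "commands": [
    [[0.3,0.85,0],[0,0,0.2],1],
    [[0.3,0.85,0],[0,0,0.2],1],
    [[0.3,0.85,0],[0,0,0.2],1],
    [[0.3,0.85,0],[0,0,0.2],1],
    [[0.3,0.85,0],[0,0,0.2],1]
  ]
}}

```text
clock: 1.65
tcp_pos: [0.4352, -0.0038, 0.2502]
orientation: [0.0, 0.905, 0.426, -0.0]
wrist_force: [1.4, -0.3, -0.4]
finger_gap: 0.0855
```

Emit:
{"method": "move_arm", "body": {
  "commands": [
    [[0.3,0.85,-0.2],[0,0,0.2],1],
    [[0.3,0.85,-0.2],[0,0,0.2],1],
    [[0.3,0.85,-0.2],[0,0,0.2],1],
    [[0.3,0.85,-0.2],[0,0,0.2],1],
    [[0,0,0],[0,0,0],1]
  ]
}}

```text
clock: 2.15
tcp_pos: [0.4834, 0.1339, 0.2168]
orientation: [-0.001, 0.879, 0.477, -0.0]
wrist_force: [0.1, -0.8, -0.2]
finger_gap: 0.0855
```

```bash
python3 - <<'E'
from h import *
snap('wrist','w1.png'); s=env.get_state(); print(s)
E
```

```text
{'clock': 2.2, 'joint_pos': array([ 1.07080342e-01,  1.84360676e-01, -2.04899116e-01,  1.18340594e+00,
       -9.52523776e-05,  2.25484168e+00]), 'qvel': array([-0.04222667, -0.02715169, -0.0110925 ,  0.01726716, -0.01259438,
       -0.00791669]), 'tau': array([  0.99702571, -39.3393445 ,  29.44154441,  -0.29606787,
         0.14416777,   0.07651507]), 'tcp_pos': array([0.48285013, 0.13233619, 0.21724787]), 'orientation': array([-3.11168265e-04,  8.79056692e-01,  4.76716326e-01, -8.82674050e-04]), 'wrist_force': array([-0.05913917, -0.1583553 ,  1.62236738]), 'ft_torque': array([-0.073811  ,  0.03945955,  0.027276  ]), 'finger_gap': 0.08538107815420784}
```

View pics/w1.png

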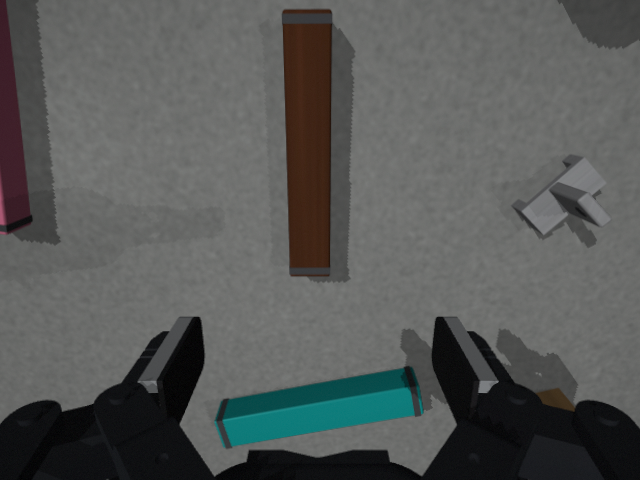

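```bash
python3 - <<'E'
from h import *
d=load('w1.png'); M=np.linalg.inv(T(d)); print(M)
crop('w1.png',260,0,360,60,'c4.png',7); crop('w1.png',260,240,360,300,'c5.png',7); crop('w1.png',500,140,620,240,'c6.png',6)
a=cv2.imread('pics/c4.png');b=cv2.imread('pics/c5.png');cv2.imwrite('pics/c45.png',np.vstack([a[:290],b[:290]]))
E
```

```text
[[ 0.83912251 -0.51358059 -0.17918813  0.53054356]
 [-0.54394136 -0.79294746 -0.27452163  0.20483709]
 [-0.0010978   0.32782512 -0.94473779  0.33967641]
 [ 0.          0.          0.          1.        ]]
```

View pics/c45.png

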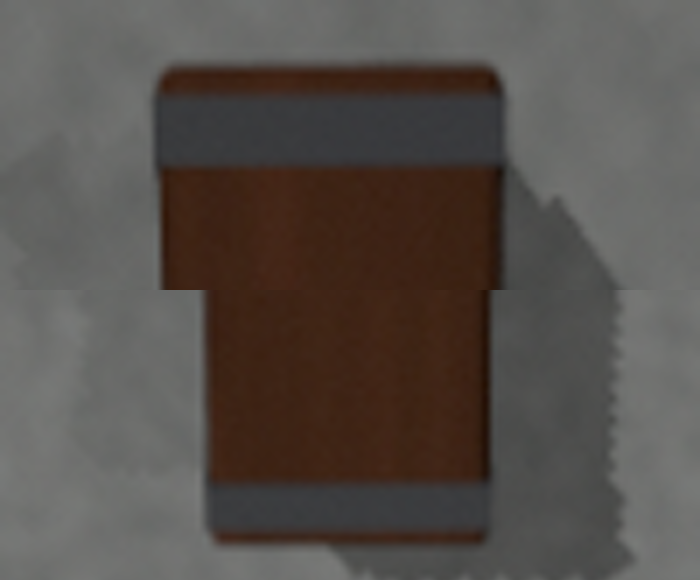

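View pics/c6.png

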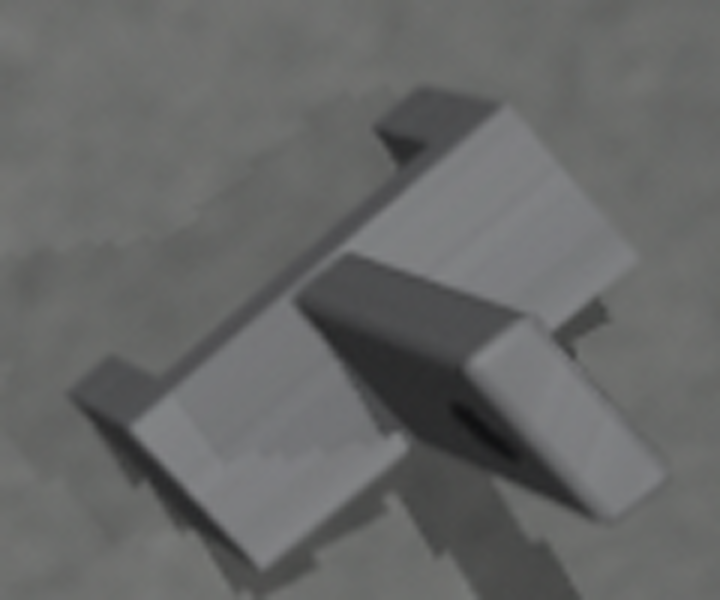

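```bash
python3 - <<'E'
from h import *
d=load('w1.png')
b=np.array([at(d,u,v,.03) for u,v in [(282.3,9.3),(331.9,9.3),(330.1,276.4),(289.6,276.4)]]); print(b[:,:2],b.mean(0))
e=(b[2]+b[3]-b[0]-b[1])/2; print('len',np.linalg.norm(e),np.linalg.norm(b[0]-b[1]),np.linalg.norm(b[2]-b[3]),'ang',np.degrees(np.arctan2(e[1],e[0])))
r=np.array([at(d,500+X/6-.4,140+Y/6-.4,.019) for X,Y in [(132,428),(260,570),(638,258),(505,103)]]); print(r[:,:2],r.mean(0))
e=(r[2]+r[3]-r[0]-r[1])/2; print('y',np.linalg.norm(e),'ang',np.degrees(np.arctan2(e[1],e[0])));e=(r[1]+r[2]-r[0]-r[3])/2; print('x',np.linalg.norm(e),'ang',np.degrees(np.arctan2(e[1],e[0])))
s=env.get_state();q=s['orientation'];print(R.from_quat([q[1],q[2],q[3],q[0]]).as_matrix(),s['tcp_pos'])
E
```

```text
[[0.54000598 0.26402922]
 [0.5681557  0.24580382]
 [0.46101327 0.0789278 ]
 [0.43233349 0.09750324]] [0.50037711 0.17156602 0.03      ]
len 0.19830679281332875 0.033534640262695085 0.0341698234918834 ang -122.7941704878262
[[0.62177301 0.03913568]
 [0.62817621 0.01056916]
 [0.68631169 0.02492108]
 [0.67926893 0.05383892]] [0.65388246 0.03211621 0.019     ]
y 0.05961297084341263 ang 14.104924489489674
x 0.02951798127526496 ang -76.83484188424109
[[ 5.45481531e-01  8.38120804e-01 -1.84851905e-03]
 [ 8.38121903e-01 -5.45482895e-01 -2.94501169e-04]
 [-1.25516308e-03 -1.38863935e-03 -9.99998248e-01]] [0.48285013 0.13233619 0.21724787]
```

Emit:
{"method": "move_arm", "body": {
  "commands": [
    [[0.22,0.5,-1],[0,0,0],1],
    [[0.21,0.52,-1],[0,0,0.03],1],
    [[0,0,-1],[0,0,0],1],
    [[0,0,0],[0,0,0],1],
    [[0,0,0],[0,0,0],1]
  ]
}}

```text
clock: 2.7
tcp_pos: [0.4996, 0.1706, 0.0986]
orientation: [-0.0, 0.879, 0.477, -0.001]
wrist_force: [-0.6, 0.3, 0.5]
finger_gap: 0.0856
```

```bash
cat > ft.py <<'E'
from h import *
# average via camera calls (each 0.05 s)
F=[];M=[]
for i in range(8):
    eyes.read_camera('side'); s=env.get_state(); F.append(s['wrist_force']);M.append(s['ft_torque'])
F=np.array(F);M=np.array(M)
q=s['orientation'];m=R.from_quat([q[1],q[2],q[3],q[0]]).as_matrix()
print(s['clock'],s['tcp_pos'],s['finger_gap']);print('F',F.mean(0),F.std(0),'M',M.mean(0),M.std(0));print('tool M',m.T@M.mean(0),'yang',np.degrees(np.arctan2(m[1,1],m[0,1])), m[2])
E
python3 ft.py
```

```text
3.1 [0.50107091 0.1714159  0.09951082] 0.08548710381504827
F [0.08445749 0.06786257 0.37310966] [0.31033144 0.44709892 0.60223655] M [-0.01001537 -0.01002565  0.02763044] [0.02342881 0.042903   0.02521679]
tool M [-0.01382603 -0.0028859  -0.02765457] yang -33.033654825731986 [ 0.00139921  0.00163531 -0.99999768]
```

Emit:
{"method": "move_arm", "body": {
  "commands": [
    [[0,0,-1],[0,0,0],1],
    [[0,0,-0.85],[0,0,0],1],
    [[0,0,0],[0,0,0],1],
    [[0,0,0],[0,0,0],-1],
    [[0,0,0],[0,0,0],-1]
  ],
  "newtons": 70
}}

```text
clock: 3.6
tcp_pos: [0.5018, 0.1718, 0.0261]
orientation: [0.0, 0.879, 0.477, 0.001]
wrist_force: [0.0, 0.9, -0.6]
finger_gap: 0.059
```

Emit:
{"method": "move_arm", "body": {
  "commands": [
    [[0,0,0],[0,0,0],-1],
    [[0,0,0],[0,0,0],-1],
    [[0,0,0],[0,0,0],-1],
    [[0,0,0],[0,0,0],-1],
    [[0,0,0],[0,0,0],-1]
  ]
}}

```text
clock: 4.1
tcp_pos: [0.5016, 0.172, 0.0262]
orientation: [0.0, 0.879, 0.477, 0.002]
wrist_force: [-0.5, 0.5, 7.6]
finger_gap: 0.0325
```

```bash
python3 - <<'E'
from h import *
print(env.tcp_to_tips); snap('side','s1.png'); crop('s1.png',220,200,480,400,'s1c.png',3)
E
```

```text
0.019
```

View pics/s1c.png

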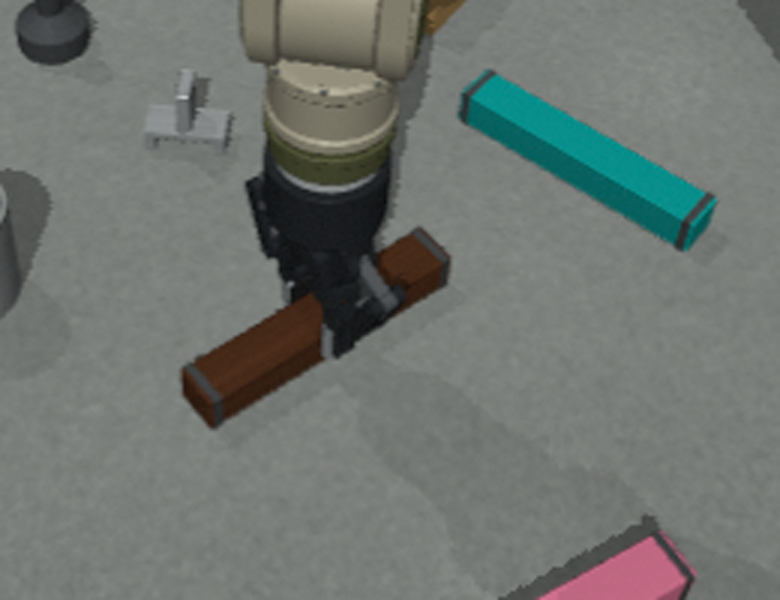

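Emit:
{"method": "move_arm", "body": {
  "commands": [
    [[0,0,0.5],[0,0,0],-1],
    [[0,0,1],[0,0,0],-1],
    [[0,0,1],[0,0,0],-1],
    [[0,0,0],[0,0,0],-1],
    [[0,0,0],[0,0,0],-1]
  ]
}}

```text
clock: 4.65
tcp_pos: [0.501, 0.1716, 0.1253]
orientation: [0.0, 0.879, 0.477, 0.001]
wrist_force: [-1.3, -0.4, -5.1]
finger_gap: 0.0324
```

```bash
sed -i 's/range(8)/range(24)/' ft.py; python3 ft.py; python3 - <<'E'
from h import *
snap('wrist','w2.png')
E
```

```text
5.85 [0.50038459 0.17146623 0.1243556 ] 0.032873683946137856
F [-1.59709970e-03 -1.43793041e-02 -3.99163831e+00] [0.36406338 0.5594185  0.4003888 ] M [ 0.10772383 -0.07062325 -0.00860266] [0.02876794 0.03319083 0.03241221]
tool M [-0.00051832  0.12880774  0.00862368] yang -33.01819711794911 [ 2.27198125e-05  1.63300982e-04 -9.99999986e-01]
```

View pics/w2.png

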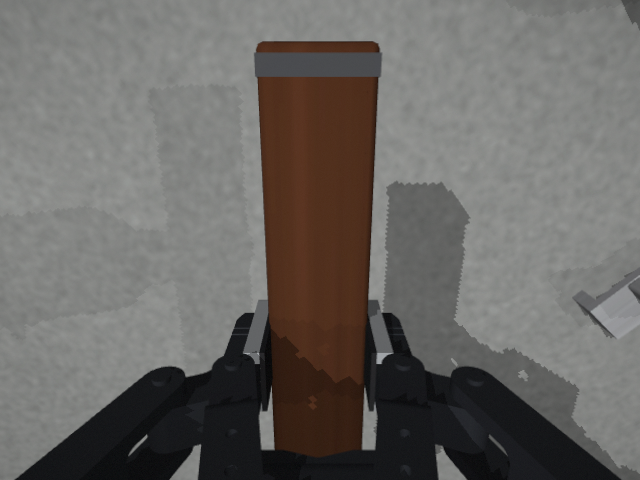

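Emit:
{"method": "move_arm", "body": {
  "commands": [
    [[-0.19,-0.87,0.2],[0,0,0.19],-1],
    [[-0.19,-0.87,0.2],[0,0,0.19],-1],
    [[-0.19,-0.87,0.2],[0,0,0.19],-1],
    [[-0.19,-0.87,0.2],[0,0,0.19],-1],
    [[-0.19,-0.87,0.2],[0,0,0.19],-1]
  ]
}}

```text
clock: 6.4
tcp_pos: [0.4619, -0.0037, 0.1648]
orientation: [0.0, 0.845, 0.535, 0.0]
wrist_force: [0.3, -1.3, -4.1]
finger_gap: 0.0328
```

Emit:
{"method": "move_arm", "body": {
  "commands": [
    [[-0.19,-0.87,0.2],[0,0,0.19],-1],
    [[-0.19,-0.87,0.2],[0,0,0.19],-1],
    [[-0.19,-0.87,0.2],[0,0,0.19],-1],
    [[-0.19,-0.87,0.2],[0,0,0.19],-1],
    [[-0.19,-0.87,0.2],[0,0,0.19],-1]
  ]
}}

```text
clock: 6.9
tcp_pos: [0.4238, -0.1778, 0.2048]
orientation: [0.0, 0.808, 0.589, 0.0]
wrist_force: [1.1, -0.4, -3.5]
finger_gap: 0.0326
```

Emit:
{"method": "move_arm", "body": {
  "commands": [
    [[-0.19,-0.87,0.2],[0,0,0.19],-1],
    [[-0.19,-0.87,0.2],[0,0,0.16],-1],
    [[0,0,0],[0,0,0],-1],
    [[0,0,0],[0,0,0],-1],
    [[0,0,0],[0,0,0],-1]
  ]
}}

```text
clock: 7.4
tcp_pos: [0.4088, -0.2452, 0.2199]
orientation: [-0.001, 0.793, 0.609, 0.0]
wrist_force: [0.7, 0.1, -3.4]
finger_gap: 0.0326
```

```bash
sed -i 's/range(24)/range(40)/' ft.py; python3 ft.py; python3 - <<'E'
from h import *
snap('wrist','w3.png'); print(load('w3.png')['tp'])
d=load('w2.png'); 
a=at(d,318,41,.1275); q=d['q'];m=R.from_quat([q[1],q[2],q[3],q[0]]).as_matrix(); print('far end in tool', m.T@(a-d['tp']))
d=load('w3.png'); print(proj(d,[.5334,-.2006,.056]))
E
```

```text
9.4 [ 0.40916861 -0.24615613  0.22035201] 0.03288262214298275
F [ 0.00912936 -0.04945096 -3.99332905] [0.60277766 0.39058891 0.52890463] M [ 0.11941064 -0.02823613 -0.00567201] [0.03319893 0.02499297 0.0312498 ]
tool M [0.00367001 0.12264784 0.00569113] yang -15.017685593833745 [-7.24735188e-05  1.58049943e-04 -9.99999985e-01]
[ 0.40916861 -0.24615613  0.22035201]
far end in tool [ 0.09897625  0.00092541 -0.003142  ]
[475.9225959  109.00911618]
```

View pics/w3.png

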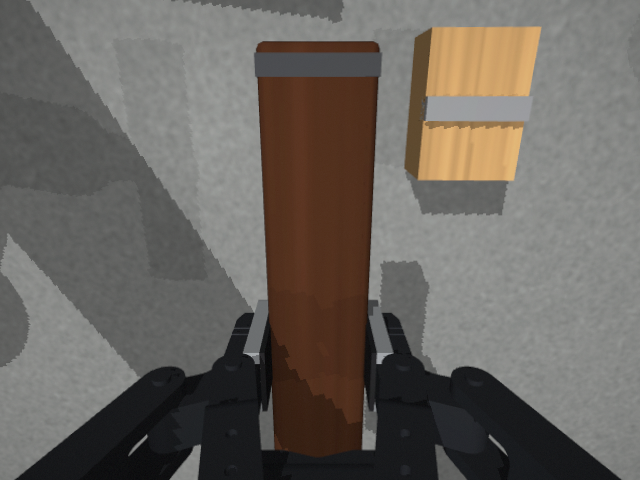

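```bash
python3 - <<'E'
from h import *
crop('w3.png',400,10,560,200,'c7.png',3)
E
```

```text
(no output)
```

View pics/c7.png

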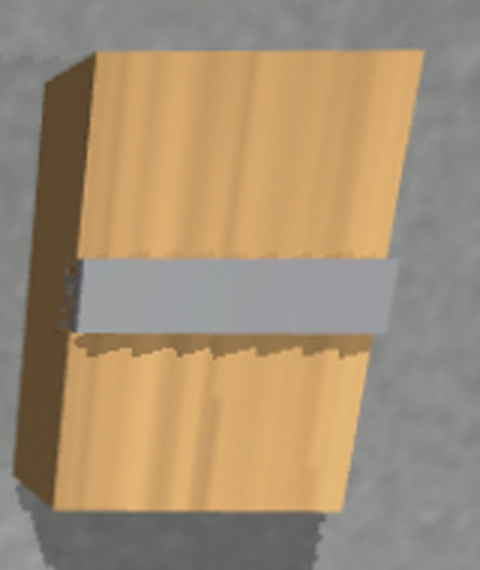

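```bash
python3 - <<'E'
from h import *
d=load('w3.png')
def P(L,z): return np.array([at(d,400+X/3-.33,10+Y/3-.33,z) for X,Y in L])
for n,L,z in [('ridge',[(82,260),(400,258),(389,332),(76,332)],.056),('block',[(97,52),(425,50),(344,512),(54,512)],.05)]:
    r=P(L,z); e=(r[1]+r[2]-r[0]-r[3])/2; f=(r[0]+r[1]-r[2]-r[3])/2
    print(n,r.mean(0),np.linalg.norm(e),np.degrees(np.arctan2(e[1],e[0])),np.linalg.norm(f),np.degrees(np.arctan2(f[1],f[0])))
E
```

```text
ridge [ 0.53502336 -0.20061278  0.056     ] 0.07048984347544474 -15.238959933478435 0.015589677788756962 75.95140752189592
block [ 0.53516126 -0.2009241   0.05      ] 0.07018527638233892 -15.255286145374399 0.10001941093080255 74.70636192818746
```

Emit:
{"method": "move_arm", "body": {
  "commands": [
    [[0.84,0.47,0],[0,0,0],-1],
    [[0.84,0.47,0],[0,0,0],-1],
    [[0.84,0.47,-0.5],[0,0,0],-1],
    [[0.83,0.48,-0.5],[0,0,0],-1],
    [[0,0,-0.7],[0,0,0],-1]
  ]
}}

```text
clock: 9.95
tcp_pos: [0.5482, -0.169, 0.1526]
orientation: [0.002, 0.792, 0.61, 0.002]
wrist_force: [-0.3, -0.6, -4.7]
finger_gap: 0.0326
```

Emit:
{"method": "move_arm", "body": {
  "commands": [
    [[0,0,-0.7],[0,0,0],-1],
    [[0,0,-0.5],[0,0,0],-1],
    [[0,0,-0.1],[0,0,0],-1],
    [[0,0,0],[0,0,0],-1],
    [[0,0,0],[0,0,0],-1]
  ]
}}

```text
clock: 10.45
tcp_pos: [0.544, -0.171, 0.1016]
orientation: [0.001, 0.793, 0.609, 0.0]
wrist_force: [0.4, -0.1, -3.8]
finger_gap: 0.0324
```

```bash
python3 - <<'E'
from h import *
snap('side','s2.png'); crop('s2.png',260,120,460,270,'s2c.png',4); s=env.get_state(); print(s['tcp_pos'],s['wrist_force'])
E
```

```text
[ 0.5441982  -0.17115408  0.10189066] [ 0.82792878  1.21297435 -3.73908847]
```

View pics/s2c.png

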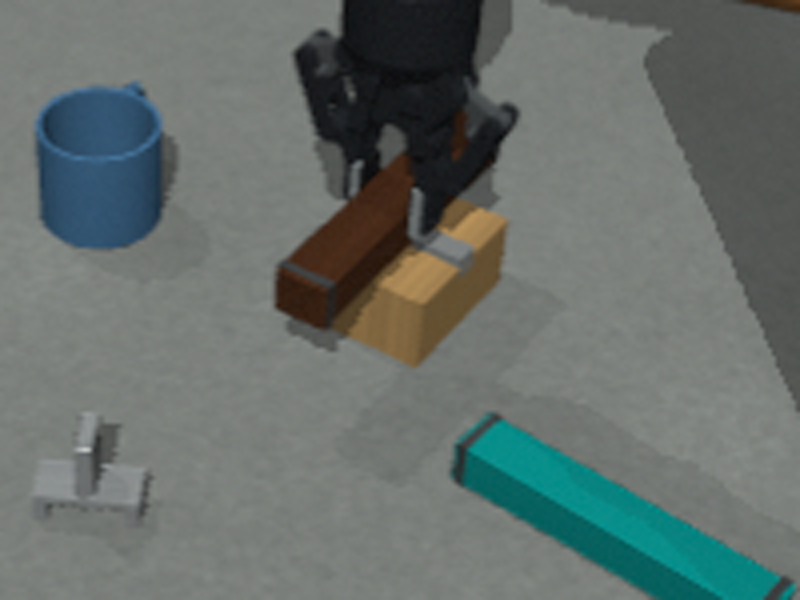

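Emit:
{"method": "move_arm", "body": {
  "commands": [
    [[-0.03,0,-0.2],[0,0,0],-1],
    [[0,0,-0.2],[0,0,0],-1],
    [[0,0,-0.05],[0,0,0],-1],
    [[0,0,0],[0,0,0],-1],
    [[0,0,0],[0,0,0],-1]
  ]
}}

```text
clock: 11.0
tcp_pos: [0.5417, -0.1705, 0.0822]
orientation: [-0.0, 0.793, 0.609, -0.0]
wrist_force: [-0.8, 0.9, -2.6]
finger_gap: 0.0324
```

Emit:
{"method": "move_arm", "body": {
  "commands": [
    [[0,0,-0.03],[0,0,0],-1],
    [[0,0,0],[0,0,0],-1],
    [[0,0,0],[0,0,0],-1]
  ]
}}

```text
clock: 11.3
tcp_pos: [0.5418, -0.1704, 0.0821]
orientation: [0.0, 0.793, 0.609, -0.0]
wrist_force: [-3.3, 1.7, 5.6]
finger_gap: 0.0328
```

Emit:
{"method": "move_arm", "body": {
  "commands": [
    [[0,0,0.02],[0,0,0],-1],
    [[0,0,0],[0,0,0],-1],
    [[0,0,0],[0,0,0],0.2],
    [[0,0,0],[0,0,0],0.5],
    [[0,0,0],[0,0,0],0.7]
  ]
}}

```text
clock: 11.8
tcp_pos: [0.5424, -0.1708, 0.0821]
orientation: [0.0, 0.793, 0.609, 0.0]
wrist_force: [-0.4, 0.4, -0.6]
finger_gap: 0.072
```

Emit:
{"method": "move_arm", "body": {
  "commands": [
    [[0,0,0],[0,0,0],0.7],
    [[0,0,0],[0,0,0],0.7],
    [[0,0,0],[0,0,0],0.7],
    [[0,0,0],[0,0,0],0.7],
    [[0,0,0],[0,0,0],0.7]
  ]
}}

```text
clock: 12.3
tcp_pos: [0.542, -0.1705, 0.0819]
orientation: [0.0, 0.793, 0.609, 0.0]
wrist_force: [0.9, 0.1, -0.3]
finger_gap: 0.0724
```

```bash
python3 - <<'E'
from h import *
snap('side','s3.png'); crop('s3.png',260,120,460,270,'s3c.png',4); snap('wrist','w4.png'); s=env.get_state(); print(s['tcp_pos'],s['wrist_force'])
E
```

```text
[ 0.54196812 -0.1705101   0.08190168] [ 0.30986409  0.58220329 -0.06329267]
```

View pics/s3c.png

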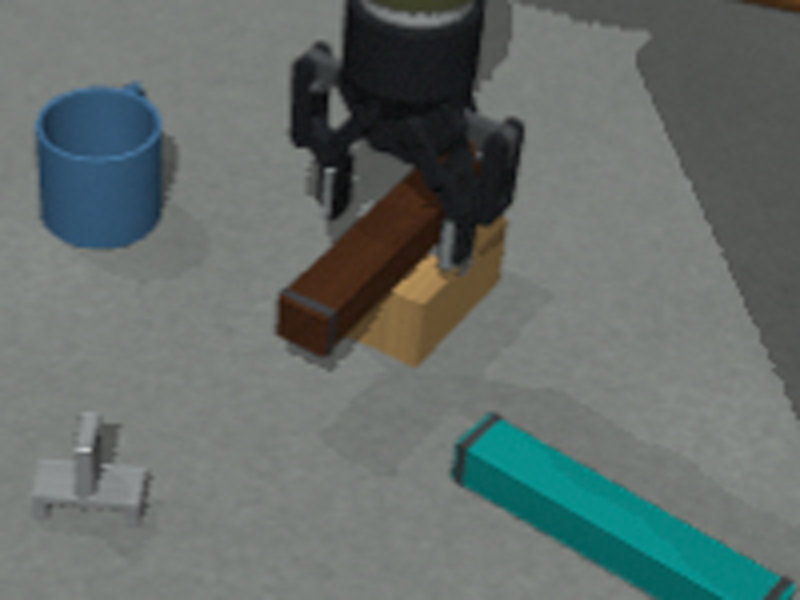

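View pics/w4.png

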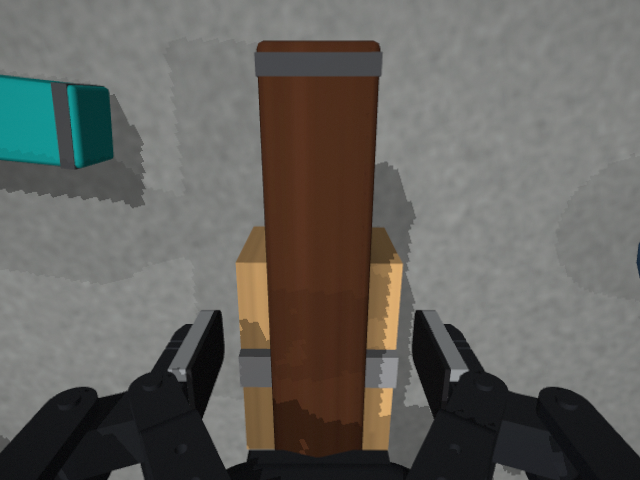

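Emit:
{"method": "move_arm", "body": {
  "commands": [
    [[0,0,0.4],[0,0,0],0.7],
    [[0,0,1],[0,0,0],0.7],
    [[0,0,1],[0,0,0],1],
    [[0,0,0.5],[0,0,0],1],
    [[0.6,0.6,0],[0,0,0.6],1]
  ]
}}

```text
clock: 12.9
tcp_pos: [0.5667, -0.1492, 0.2024]
orientation: [0.003, 0.768, 0.64, 0.001]
wrist_force: [0.2, -0.6, -0.6]
finger_gap: 0.0853
```

Emit:
{"method": "move_arm", "body": {
  "commands": [
    [[0.7,0.6,0],[0,0,0.75],1],
    [[0.7,0.7,0],[0,0,0.75],1],
    [[0.7,0.6,0],[0,0,0.75],1],
    [[0.6,0.6,0],[0,0,0.75],1],
    [[0,0,0],[0,0,0],1]
  ]
}}

```text
clock: 13.4
tcp_pos: [0.6762, -0.0433, 0.197]
orientation: [0.0, 0.615, 0.789, 0.001]
wrist_force: [-0.4, -0.2, -0.2]
finger_gap: 0.0852
```

Emit:
{"method": "move_arm", "body": {
  "commands": [
    [[0,0,0],[0,0,0],1],
    [[0,0,0],[0,0,0],1]
  ]
}}

```text
clock: 13.6
tcp_pos: [0.6733, -0.0471, 0.1978]
orientation: [-0.0, 0.618, 0.786, -0.0]
wrist_force: [0.9, 0.1, 0.5]
finger_gap: 0.0855
```

```bash
python3 - <<'E'
from h import *
snap('wrist','w5.png'); snap('side','s4.png'); snap('top','t4.png'); s=env.get_state(); print(s['tcp_pos'],s['orientation'])
crop('s4.png',290,120,430,220,'s4c.png',5)
E
```

```text
[ 0.67335897 -0.04754526  0.19823529] [ 6.29947360e-05  6.17867024e-01  7.86282606e-01 -1.52212060e-05]
```

View pics/s4c.png

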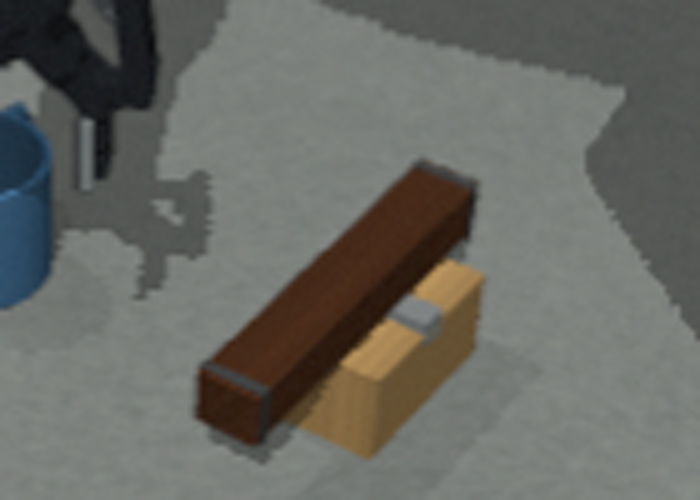

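View pics/w5.png

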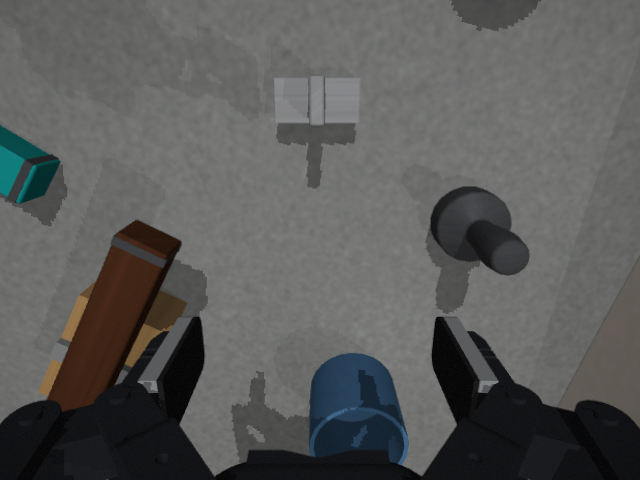

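View pics/t4.png

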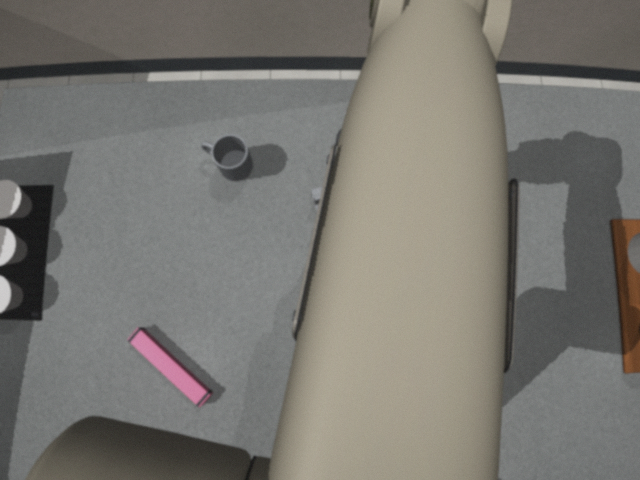

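```bash
python3 - <<'E'
from h import *
crop('w5.png',260,60,375,145,'c8.png',6)
crop('w5.png',30,200,200,410,'c9.png',3)
E
```

```text
(no output)
```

View pics/c8.png

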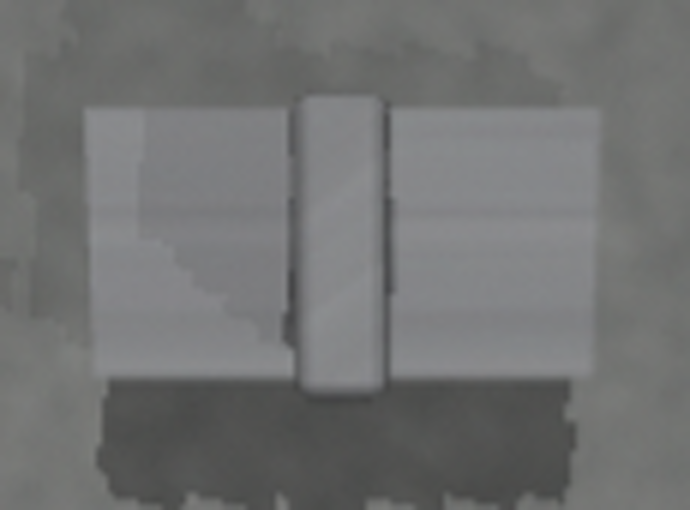

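```bash
python3 - <<'E'
from h import *
d=load('w5.png')
def P(L,z): return np.array([at(d,260+X/6-.4,60+Y/6-.4,z) for X,Y in L])
for n,L,z in [('plate',[(84,108),(600,108),(592,377),(94,377)],.019),('fin',[(297,96),(384,96),(386,391),(300,391)],.059)]:
    r=P(L,z); e=(r[1]+r[2]-r[0]-r[3])/2; f=(r[0]+r[1]-r[2]-r[3])/2
    print(n,r.mean(0),np.linalg.norm(e),np.degrees(np.arctan2(e[1],e[0])),np.linalg.norm(f),np.degrees(np.arctan2(f[1],f[0])))
print(d['tp']); q=d['q'];m=R.from_quat([q[1],q[2],q[3],q[0]]).as_matrix();print('yang',np.degrees(np.arctan2(m[1,1],m[0,1])))
E
```

```text
plate [0.65423704 0.03199445 0.019     ] 0.059815420391665555 13.722399070067167 0.029884513166273583 103.89670263011932
fin [0.65418458 0.03228527 0.059     ] 0.0088580200401923 13.72277203091219 0.02844640437094683 104.18008807979547
[ 0.67328975 -0.04706468  0.1977671 ]
yang 13.71008734026201
```

Emit:
{"method": "move_arm", "body": {
  "commands": [
    [[-0.16,0.66,-0.5],[0,0,0],1],
    [[-0.16,0.66,-0.5],[0,0,0],1],
    [[-0.16,0.66,-0.5],[0,0,0],1],
    [[0,0,0],[0,0,0],1],
    [[0,0,0],[0,0,0],1]
  ]
}}

```text
clock: 14.25
tcp_pos: [0.6543, 0.0325, 0.138]
orientation: [-0.0, 0.617, 0.787, -0.0]
wrist_force: [-0.8, 0.7, -0.4]
finger_gap: 0.0855
```

Emit:
{"method": "move_arm", "body": {
  "commands": [
    [[0,-0.01,-0.8],[0,0,0],1],
    [[0,0,-0.8],[0,0,0],1],
    [[0,0,-0.7],[0,0,0],1],
    [[0,0,0],[0,0,0],1],
    [[0,0,0],[0,0,0],1]
  ],
  "newtons": 40
}}

```text
clock: 14.75
tcp_pos: [0.6554, 0.031, 0.0469]
orientation: [0.0, 0.618, 0.786, 0.0]
wrist_force: [0.7, 0.3, 0.7]
finger_gap: 0.0855
```

```bash
python3 - <<'E'
from h import *
snap('wrist','w6.png'); s=env.get_state(); print(s['tcp_pos'],s['wrist_force'])
E
```

```text
[0.65630804 0.03119834 0.04797899] [0.10670527 0.08613314 0.36071888]
```

View pics/w6.png

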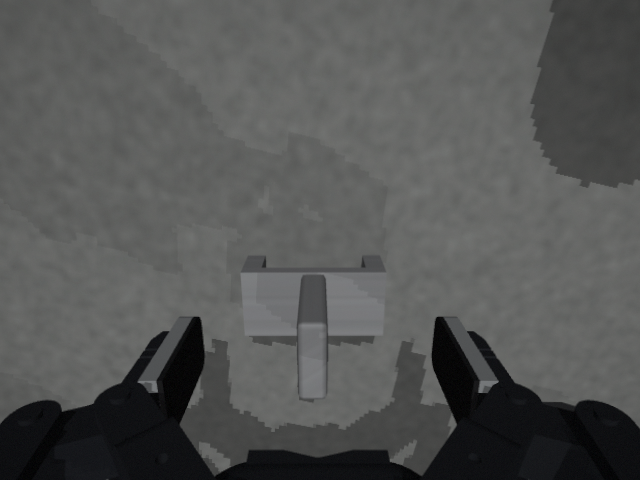

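Emit:
{"method": "move_arm", "body": {
  "commands": [
    [[-0.04,0.02,-0.08],[0,0,0],1],
    [[0,0,0],[0,0,0],-1],
    [[0,0,0],[0,0,0],-1],
    [[0,0,0],[0,0,0],-1],
    [[0,0,0],[0,0,0],-1]
  ]
}}

```text
clock: 15.3
tcp_pos: [0.6533, 0.0332, 0.0431]
orientation: [0.0, 0.617, 0.787, 0.0]
wrist_force: [0.2, -0.5, -0.3]
finger_gap: 0.0279
```

Emit:
{"method": "move_arm", "body": {
  "commands": [
    [[0,0,0],[0,0,0],-1],
    [[0,0,0],[0,0,0],-1],
    [[0,0,0],[0,0,0],-1],
    [[0,0,0],[0,0,0],-1],
    [[0,0,0],[0,0,0],-1]
  ]
}}

```text
clock: 15.8
tcp_pos: [0.6532, 0.0331, 0.0428]
orientation: [0.0, 0.617, 0.787, 0.0]
wrist_force: [-1.3, 0.4, 2.7]
finger_gap: 0.0093
```

Emit:
{"method": "move_arm", "body": {
  "commands": [
    [[0,0,0.4],[0,0,0],-1],
    [[0,0,1],[0,0,0],-1],
    [[0,0,1],[0,0,0],-1],
    [[0,0,0.9],[0,0,0],-1],
    [[0,0,0],[0,0,0],-1]
  ]
}}

```text
clock: 16.3
tcp_pos: [0.6564, 0.0329, 0.181]
orientation: [0.004, 0.617, 0.787, 0.003]
wrist_force: [1.2, -0.2, -1.1]
finger_gap: 0.0095
```

Emit:
{"method": "move_arm", "body": {
  "commands": [
    [[0,0,0],[0,0,0],-1],
    [[0,0,0],[0,0,0],-1]
  ]
}}

```text
clock: 16.5
tcp_pos: [0.6522, 0.0331, 0.173]
orientation: [-0.001, 0.617, 0.787, -0.001]
wrist_force: [-0.5, 0.0, 0.3]
finger_gap: 0.0094
```

```bash
python3 - <<'E'
from h import *
snap('wrist','w7.png'); s=env.get_state(); print(s['tcp_pos'],s['wrist_force'])
E
```

```text
[0.6519965  0.03314812 0.17261253] [-0.39873517 -0.11442437 -1.51980844]
```

View pics/w7.png

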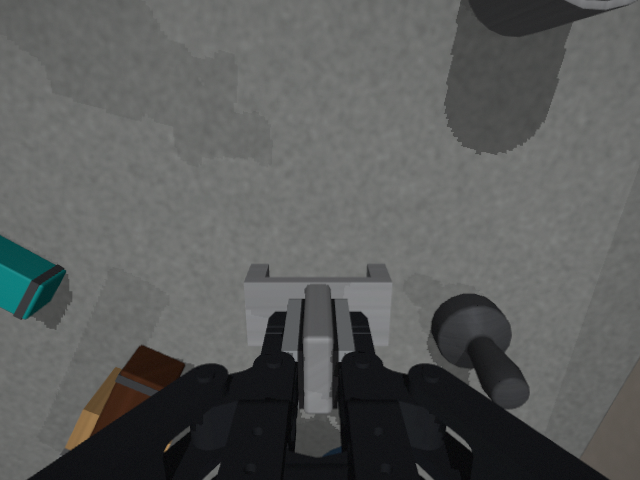

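```bash
python3 - <<'E'
from h import *
crop('w4.png',220,340,420,400,'c10.png',4)
d=load('w7.png'); q=d['q'];m=R.from_quat([q[1],q[2],q[3],q[0]]).as_matrix()
for u,v in [(246,281),(391,281)]:
    print(m.T@(at(d,u,v,d['tp'][2]-.024)-d['tp']))
E
```

```text
[ 0.01427646 -0.02783194  0.02408586]
[0.01433948 0.03039796 0.02393114]
```

View pics/c10.png

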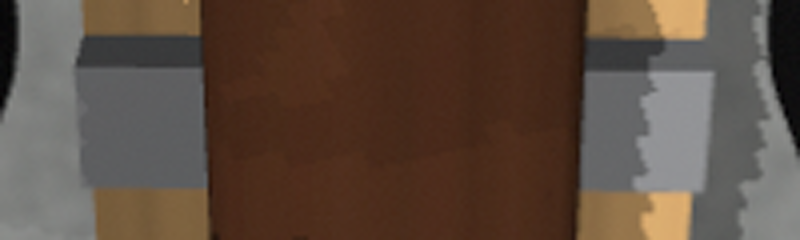

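```bash
python3 - <<'E'
from h import *
d=load('w4.png'); q=d['q'];m=R.from_quat([q[1],q[2],q[3],q[0]]).as_matrix(); f=lambda u,v,z:m.T@(at(d,u,v,z)-d['tp'])
print(d['tp'])
for p in [(239,356.7,.056),(398.7,357.7,.056),(241,387,.056),(396,387.7,.056),(271.5,365,.086),(365.5,365,.086)]: print(f(*p).round(4))
d=load('w4.png')
for fn in ['w4.png']:
  print('far end level check', f(256.5,53,.086).round(4), f(381,53,.086).round(4), f(318,41,.086))
E
```

```text
[ 0.54197658 -0.170528    0.08192139]
[-0.0223 -0.0332  0.0259]
[-0.0228  0.0363  0.0259]
[-0.0382 -0.0333  0.0259]
[-0.0386  0.0361  0.0259]
[-0.0041 -0.0152 -0.0041]
[-0.0042  0.0177 -0.0041]
far end level check [ 0.0957 -0.0155 -0.0041] [ 0.0957  0.0179 -0.0041] [ 0.09858456  0.00103265 -0.00407883]
```

Emit:
{"method": "move_arm", "body": {
  "commands": [
    [[-0.42,-0.83,0],[0,0,-0.51],-1],
    [[-0.42,-0.83,0],[0,0,-0.51],-1],
    [[-0.42,-0.83,0],[0,0,-0.51],-1],
    [[-0.42,-0.83,0],[0,0,-0.51],-1],
    [[-0.42,-0.83,0],[0,0,-0.51],-1]
  ]
}}

```text
clock: 17.05
tcp_pos: [0.5674, -0.1337, 0.1728]
orientation: [-0.001, 0.748, 0.664, -0.001]
wrist_force: [0.9, -0.1, -0.6]
finger_gap: 0.0092
```

Emit:
{"method": "move_arm", "body": {
  "commands": [
    [[-0.42,-0.83,0],[0,0,-0.51],-1],
    [[-0.42,-0.83,0],[0,0,-0.53],-1],
    [[0,0,0],[0,0,0],-1],
    [[0,0,0],[0,0,0],-1],
    [[0,0,0],[0,0,0],-1]
  ]
}}

```text
clock: 17.55
tcp_pos: [0.5353, -0.1986, 0.1737]
orientation: [-0.001, 0.793, 0.61, -0.0]
wrist_force: [-0.6, 0.6, -1.7]
finger_gap: 0.0094
```

```bash
python3 - <<'E'
from h import *
d=snap('wrist','w8.png'); P=[]
for i in range(6):
    eyes.read_camera('side'); P.append(env.get_state()['tcp_pos'])
print(np.mean(P,0),np.std(P,0)); q=env.get_state()['orientation'];m=R.from_quat([q[1],q[2],q[3],q[0]]).as_matrix();print('yang',np.degrees(np.arctan2(m[1,1],m[0,1])))
E
```

```text
[ 0.53588589 -0.19837854  0.1744834 ] [5.72193788e-05 1.85818259e-04 1.91696483e-04]
yang -14.866110837723244
```

View pics/w8.png

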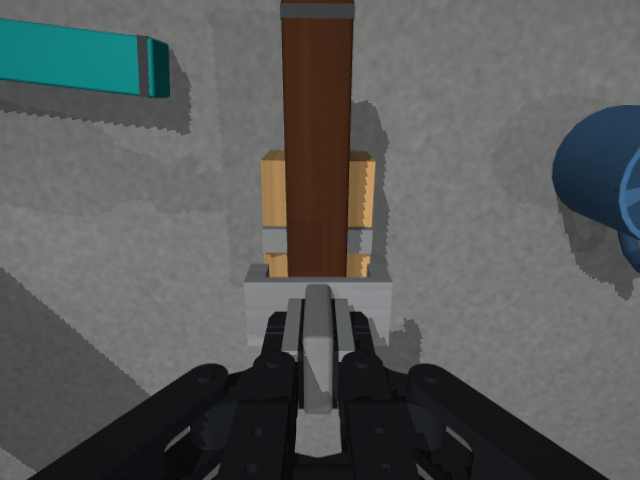

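```bash
python3 - <<'E'
from h import *
crop('w8.png',240,140,400,300,'c11.png',4)
d=load('w8.png'); q=d['q'];m=R.from_quat([q[1],q[2],q[3],q[0]]).as_matrix(); f=lambda u,v,z:m.T@(at(d,u,v,z)-d['tp'])
print(d['tp'])
E
```

```text
[ 0.5353392  -0.19856469  0.17373952]
```

View pics/c11.png

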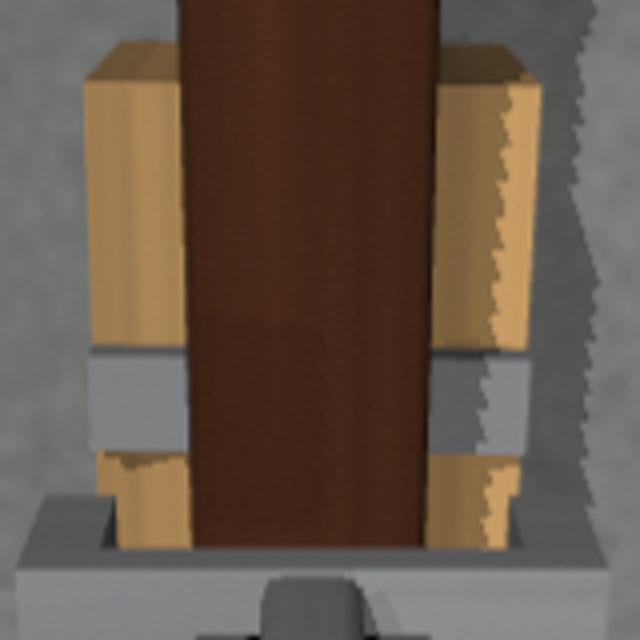

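```bash
python3 - <<'E'
from h import *
d=load('w8.png'); q=d['q'];m=R.from_quat([q[1],q[2],q[3],q[0]]).as_matrix(); f=lambda X,Y,z:(m.T@(at(d,240+X/4-.4,140+Y/4-.4,z)-d['tp'])).round(4)
for p in [(90,354,.056),(530,357,.056),(88,450,.056),(527,453,.056)]: print('ridge',f(*p))
for p in [(185,300,.086),(431,300,.086),(192,540,.086),(425,540,.086)]: print('bar',f(*p))
t=d['tp'][2]-.024
for p in [(18,570,t),(608,570,t)]: print('clip',f(*p))
E
```

```text
ridge [ 0.0067 -0.0339  0.1178]
ridge [0.0062 0.0353 0.1177]
ridge [-0.0095 -0.0349  0.1178]
ridge [-0.01    0.0355  0.1177]
bar [ 0.0241 -0.0163  0.0878]
bar [0.0242 0.0172 0.0877]
bar [-0.0116 -0.0162  0.0878]
bar [-0.0116  0.0172  0.0877]
clip [ 0.0143 -0.0286  0.0241]
clip [0.0143 0.0307 0.024 ]
```

Emit:
{"method": "move_arm", "body": {
  "commands": [
    [[-0.02,-0.02,-0.5],[0,0,0],-1],
    [[0,0,-0.5],[0,0,0],-1],
    [[0,0,-0.2],[0,0,0],-1],
    [[0,0,0],[0,0,0],-1],
    [[0,0,0],[0,0,0],-1]
  ]
}}

```text
clock: 18.4
tcp_pos: [0.5351, -0.2002, 0.1273]
orientation: [0.0, 0.793, 0.609, 0.0]
wrist_force: [1.4, -0.8, -0.3]
finger_gap: 0.0092
```

```bash
python3 - <<'E'
from h import *
d=snap('wrist','w9.png'); snap('side','s5.png'); crop('s5.png',290,100,430,220,'s5c.png',5);print(load('w9.png')['tp'],env.get_state()['tcp_pos'])
E
```

```text
[ 0.53509141 -0.20016962  0.12727707] [ 0.53552307 -0.20045109  0.12783114]
```

View pics/w9.png

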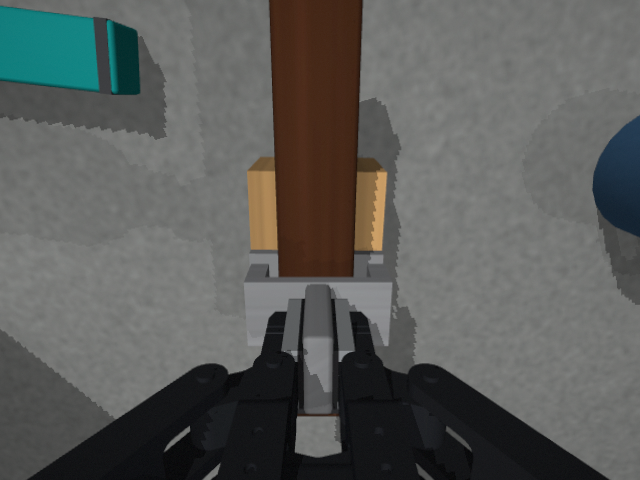

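View pics/s5c.png

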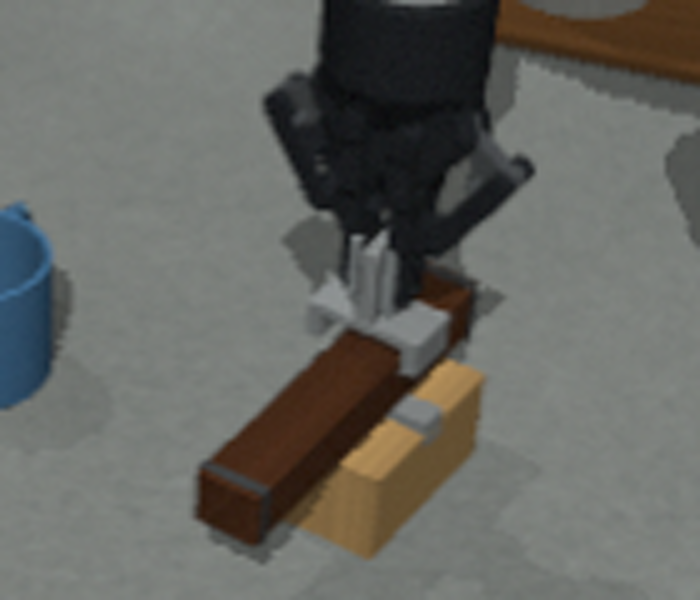

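Emit:
{"method": "move_arm", "body": {
  "commands": [
    [[-0.01,0.01,-0.1],[0,0,0],-1],
    [[0,0,-0.1],[0,0,0],-1],
    [[0,0,-0.07],[0,0,0],-1],
    [[0,0,0],[0,0,0],-1],
    [[0,0,0],[0,0,0],-1]
  ]
}}

```text
clock: 19.0
tcp_pos: [0.5342, -0.1997, 0.1157]
orientation: [-0.0, 0.793, 0.609, -0.0]
wrist_force: [-0.2, -0.8, -0.7]
finger_gap: 0.0095
```

```bash
python3 - <<'E'
from h import *
F=[]
for i in range(6):
    eyes.read_camera('side'); s=env.get_state(); F.append(np.r_[s['tcp_pos'],s['wrist_force']])
print(np.mean(F,0).round(4),np.array(F)[:,2])
E
```

```text
[ 0.5345 -0.1998  0.116  -0.122   0.1505 -0.9799] [0.11591035 0.11596981 0.11604107 0.1160493  0.11607129 0.11606503]
```

Emit:
{"method": "move_arm", "body": {
  "commands": [
    [[0,0,-0.02],[0,0,0],-1],
    [[0,0,0],[0,0,0],-1],
    [[0,0,0],[0,0,0],-1]
  ]
}}

```text
clock: 19.6
tcp_pos: [0.5343, -0.1997, 0.1151]
orientation: [-0.0, 0.793, 0.609, -0.0]
wrist_force: [-0.8, 1.0, -0.9]
finger_gap: 0.0095
```

```bash
cat > f6.py <<'E'
from h import *
F=[]
for i in range(6):
    eyes.read_camera('side'); s=env.get_state(); F.append(np.r_[s['tcp_pos'],s['wrist_force']])
print(np.mean(F,0).round(4),s['clock'])
E
python3 f6.py
```

```text
[ 0.5344 -0.1997  0.1151 -0.0903 -0.226  -0.5383] 19.9
```

Emit:
{"method": "move_arm", "body": {
  "commands": [
    [[0,0,-0.02],[0,0,0],-1],
    [[0,0,0],[0,0,0],-1],
    [[0,0,0],[0,0,0],-1]
  ]
}}

```text
clock: 20.2
tcp_pos: [0.5345, -0.1998, 0.1148]
orientation: [0.0, 0.793, 0.609, 0.0]
wrist_force: [-0.4, 0.9, 2.8]
finger_gap: 0.0095
```

```bash
python3 f6.py
```

```text
[ 0.5345 -0.1998  0.1148 -1.0784  0.3754  4.5565] 20.5
```

Emit:
{"method": "move_arm", "body": {
  "commands": [
    [[0,0,0.01],[0,0,0],-1],
    [[0,0,0],[0,0,0],-1],
    [[0,0,0],[0,0,0],-0.5],
    [[0,0,0],[0,0,0],-0.2],
    [[0,0,0],[0,0,0],0]
  ]
}}

```text
clock: 21.0
tcp_pos: [0.5343, -0.1997, 0.1144]
orientation: [-0.0, 0.793, 0.609, -0.0]
wrist_force: [-0.5, -0.2, 0.1]
finger_gap: 0.0425
```

Emit:
{"method": "move_arm", "body": {
  "commands": [
    [[0,0,0],[0,0,0],0],
    [[0,0,0],[0,0,0],0],
    [[0,0,0],[0,0,0],0],
    [[0,0,0],[0,0,0],0],
    [[0,0,0],[0,0,0],0]
  ]
}}

```text
clock: 21.5
tcp_pos: [0.5344, -0.1997, 0.1147]
orientation: [0.0, 0.793, 0.609, 0.0]
wrist_force: [-0.1, -0.8, 0.5]
finger_gap: 0.0425
```

```bash
python3 - <<'E'
from h import *
snap('wrist','w10.png'); snap('side','s6.png'); crop('s6.png',290,100,430,220,'s6c.png',5);print(env.get_state()['tcp_pos'])
E
```

```text
[ 0.53435789 -0.19972575  0.11472989]
```

View pics/w10.png

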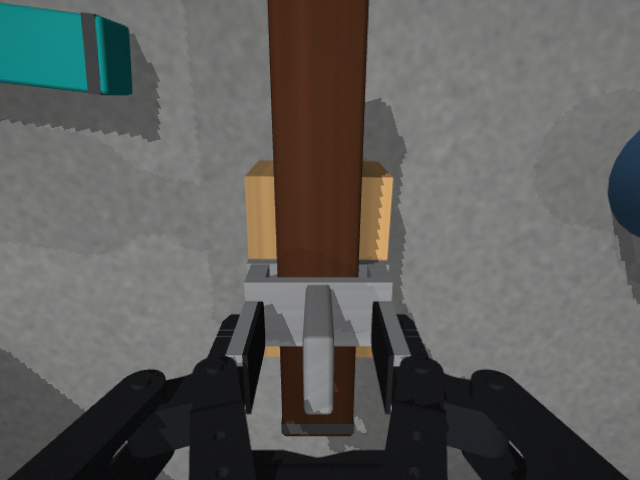

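View pics/s6c.png

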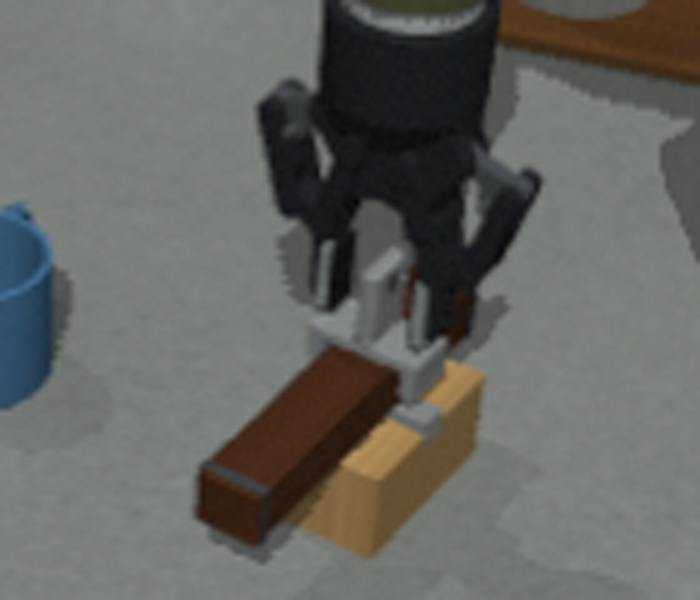

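Emit:
{"method": "move_arm", "body": {
  "commands": [
    [[0,0,0.1],[0,0,0],0.2],
    [[0,0,0.3],[0,0,0],0.3],
    [[0,0,0.8],[0,0,0],0.3],
    [[0,0,1],[0,0,0],0.3],
    [[0,0,1],[0,0,0],0.3]
  ]
}}

```text
clock: 22.1
tcp_pos: [0.5341, -0.1996, 0.2449]
orientation: [0.0, 0.793, 0.609, 0.0]
wrist_force: [0.4, -0.1, 0.0]
finger_gap: 0.0555
```

Emit:
{"method": "move_arm", "body": {
  "commands": [
    [[-0.3,-0.6,0.3],[0,0,0],0.3],
    [[-0.3,-0.6,0],[0,0,0],0.3],
    [[0,0,0],[0,0,0],0.3],
    [[0,0,0],[0,0,0],0.3],
    [[0,0,0],[0,0,0],0.3]
  ]
}}

```text
clock: 22.6
tcp_pos: [0.5104, -0.2472, 0.2549]
orientation: [-0.0, 0.793, 0.609, 0.0]
wrist_force: [-0.3, -0.1, 0.1]
finger_gap: 0.0557
```

```bash
python3 - <<'E'
from h import *
snap('wrist','w11.png'); snap('side','s7.png'); crop('s7.png',290,100,430,220,'s7c.png',5);print(env.get_state()['tcp_pos'],load('w11.png')['tp'])
E
```

```text
[ 0.51051769 -0.24694795  0.2546219 ] [ 0.51041271 -0.2471798   0.25487723]
```

View pics/w11.png

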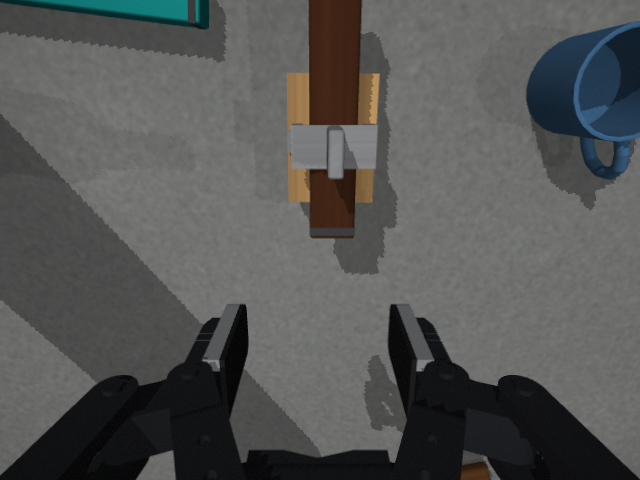

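View pics/s7c.png

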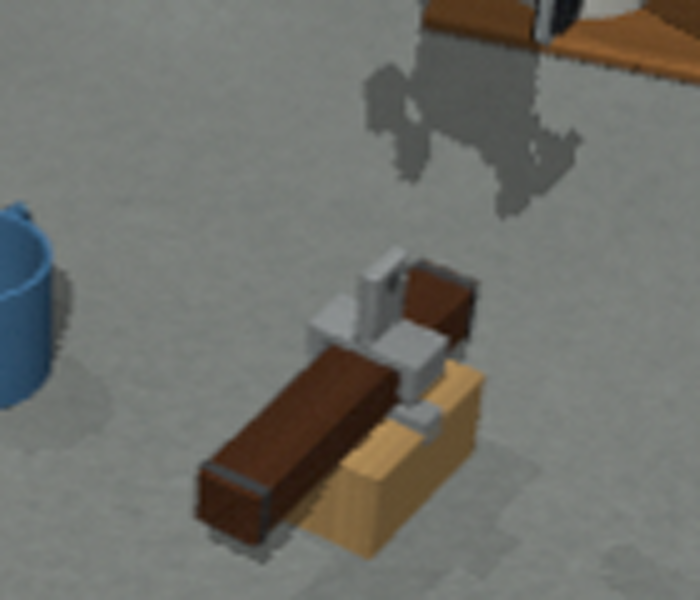

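```bash
python3 - <<'E'
from h import *
d=load('w11.png'); P=lambda L,z:np.array([at(d,u,v,z) for u,v in L]).mean(0)
p=P([(291,125),(377,125),(376,169),(292.5,169)],.091); b=P([(287,73),(380,74),(373.5,202.5),(289.5,202.5)],.05)
n=np.array([.261,.965]); y=np.array([.966,-.259]); print(p,b,'dx',(p-b)[:2]@n,'dy',(p-b)[:2]@y)
s=[load(f'w{i}.png') for i in (4,)]
# bar image unchanged in side view between s4 (before clip) and s7
a=cv2.imread('pics/s4.png')[190:215,325:350].astype(int); c=cv2.imread('pics/s7.png')[190:215,325:350].astype(int); print('side near-end diff',abs(a-c).mean())
c7=load('s7.png') 
for z in (.086,.071,.101):
  print(z,[proj(c7,[.5345+k*.261,-.2003+k*.965,z]).round(1) for k in (.131,-.069)])
E
```

```text
[ 0.53571448 -0.20105523  0.091     ] [ 0.53591854 -0.20133944  0.05      ] dx 0.00022100852534844408 dy -0.00027073770577531895
side near-end diff 2.482666666666667
0.086 [array([334. , 196.6]), array([379.1, 153.5])]
0.071 [array([333.7, 201.6]), array([378.4, 158.4])]
0.101 [array([334.3, 191.4]), array([379.7, 148.4])]
```

```bash
python3 -c "
from workcell import job
print(job.hand_in())"
```

```text
the job is handed in; nothing more can be done
None
```

The bar is balanced level on the ridge and the clip sits astride it above the ridge. I handed the job in at about 23 s of the 72 s allowed; it reports no verdict.

- **Finding the balance point:** I gripped the dark bar at its middle, lifted it, and used the wrist moment. This put the balance point about 31 mm from the centre, towards the end that was nearer the robot. The two readings gave 32 mm and 31 mm.
- **Bar on the ridge:** I laid it with that point over the ridge and let go. It stayed level on the first try.
- **Clip:** I carried it by its fin, lowered it until the wrist force showed light contact (about 5 N), let go and backed the arm away.

**Last checks:**
- **Clip position:** In the final wrist image the clip was within 0.5 mm of the block's centre both ways.
- **Bar level:** In the side view the bar's ends lay within about 3 px of where a level bar would project. Most of that was sideways; vertically they agreed to about 1 px, and tipping would shift them about 5 px or more.
- **Bystanders:** The arm never came near the jug, cup or tamper. I did not measure their positions again at the end.
- **Failed or disagreeing checks:** None failed. The top and wrist cameras disagreed by up to about 3 mm on positions, and I used the wrist camera.

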